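# Clip the blender battery into its charging dock

### The arm

A 6-joint arm with a two-finger parallel gripper is mounted at the origin on a cart in front of the work surface, level with it; the furniture and walls round the work are solid. World frame = base frame: x ahead of the robot, y to its left, z up, the work surface at z = 0. Lengths are in m, angles in rad, forces in N, time in s.
With the tool pointing down it reaches from about 0.325 to 0.9 m from the base axis. Payload 6.1 kg.
Tool frame: the origin (TCP) lies midway between the tips of the shut fingers; the grasp point (between the pads) lies 19 mm behind it; z points along the fingers, y is the line along which they close (so a half turn about z gives the same grasp; the last joint's range is limited). The gripper opens to 85 mm and grips with 20 to 120 N. Pads are 22 mm wide; open, the fingers measure 114 mm over their backs; the gripper's body (76 mm by 85 mm) begins 54 mm behind the grasp point. The pads swing forward as they close: fully open they stand 13 mm farther back than shut.
Start: joints at [-1.453, 0.22, 1.526, -0, 1.395, -0.126], TCP at [0.151, -0.607, 0.192] pointing down, gripper open.
Joint ranges: [-2.98, 2.98], [-0.91, 2.08], [0.09, 2.57], [-1.24, 4.39], [0.2, 2.65], [-2.68, 2.68]. Speed limits (rad/s): [2.57, 2.57, 3.01, 3.14, 3.14, 3.14].

### API

Orientations are given as [roll, pitch, yaw] about the fixed x, y, z axes, in that order (R = Rz(yaw) Ry(pitch) Rx(roll)).
In Python, from plant import movep, move_l, set_joints, gripper_to, hold, inverse_kinematics, observe, get_image, get_calibration, Unreachable, job_done gives the robot as it stands. Calls block until the motion is done:
- movep(position, orientation): joint-space move of the TCP to a pose.
- move_l(position, feed=0.15, rotation=None, max_force=None): straight line of the TCP; rotation=None keeps the orientation; feed is the mean speed in m/s. With max_force (N) it stops when the force on the tool has changed by that much, and returns True; else False.
- set_joints(angles): joint-space move.
- gripper_to(opening, f_grip=None): finger opening in m; f_grip is the grip in N (None keeps the last); returns when the fingers have stopped.
- hold(seconds).
- inverse_kinematics(position, orientation): joint angles nearest the present ones, or None.
- observe(): the state.
- get_image(name): name is "side" or "top" or "wrist"; returns (picture, depth): 400x640x3 uint8, red, green, blue; 400x640 float32, m along the optical axis (not along the pixel's ray), 0 where there is no reading.
- get_calibration(name): a dict with "intrinsics" (3x3 intrinsics, pixels), "world_from_camera" (4x4, takes a point from camera to world coordinates). Camera axes: x right, y down, z forward; pixel columns grow to the right and rows downward; lengths in m; the calibration is good to about 2 mm. A picture is of the moment at which its call begins: read the wrist's pose just before it. get_calibration takes no time and is no camera call; for the wrist camera it gives the pose at the moment of the call.
A pose or a line that the arm cannot do raises Unreachable and nothing moves.
- job_done(): hands the job in; it is judged then, once.
The state is a dict: "time_s": time; "q": joint angles; "joint_velocities": joint speeds; "joint_torque": joint torques, N m; "eef_pos": TCP position; "tcp_rot": TCP orientation; "ft_force": force on the tool from outside, world axes, zero at the start; "torque": the same for the moment, N m; "opening": finger opening in m; "grasp_force": force on a finger pad.
Only numpy, scipy, OpenCV 4.12 (cv2) and the standard library are available. Lean on these libraries where they do the work, as an engineer would, in place of code of your own. Each camera call takes 0.05 s, during which the arm holds its last target. There are 200 camera calls.

### The job

Put the cordless blender's battery pack on its charging dock: pick it up, tip it and hook its lip under the dock's steel rail, sliding it home by feel, then rock the other end down until the sprung foot clicks under the catch and the pack lies flat and fully home. Be gentle with the dock (never more than 40 N) and leave the garlic, the peeler and the sardine tin where they are.

Things in the scene. Friction and masses are not known exactly. Their poses are not given: they have to be found in the camera images.
- pack_center (a point): centre (half-way up) of the battery pack: a black block with rounded edges, 110 (x) x 52 (y) x 42 (z) mm, 0.2 to 0.45 kg, lying right way up on the worktop; grasp it across its 52 mm width. x axis runs from its lip end to its foot end, z up; the underside is 21 mm below this point
- pack_lip (a point): lower edge of the tip of the flat lip, mid-width: 69 mm towards -x and 21 mm below pack_center, same axes. The lip continues the underside at the pack's -x end: 14 mm long (x -55 to -69 mm), 44 mm wide, 4 mm thick
- pack_foot (a point): lower edge of the pack's +x end face, mid-width: 55 mm towards +x and 21 mm below pack_center, same axes. The grey sprung foot is here: a 6 mm round nose across the width, its axis 5 mm over the underside, standing 6 mm out of the end face
- foot (a joint): sprung foot, m: 0 fully out, up to 0.006 pushed into the pack; spring 3 N at 0 and 600 N/m more. About 5 to 16 N of downward push on top of the foot end takes it past the catch; it then bottoms on the hard floor at once, so press slowly and stop by force
- dock_seat (a point): middle of the dock at the height of the sled's flat floor, 22 mm over the worktop; x axis points from rail end to catch end, z up. Seated, the pack lies flat on this floor, lip under the rail, foot under the catch, axes parallel to these, its middle within 1.5 mm of the sled's middle. The sled's middle is up to 7 mm from this point, either way along x: not measured, to be felt
- garlic: bystander: a garlic bulb, 46 mm, origin under its centre
- peeler: bystander: a green-handled peeler, 170 x 25 x 18 mm, lying flat, origin under its centre
- sardine_tin: bystander: a flat tin with a blue lid, 63 x 105 x 24 mm, origin under its centre
- pack: the battery pack again: origin at the middle of its underside, axes as pack_center
- dock: dock: a white base 172 x 96 mm fixed to the worktop, with a grey sled, 146 x 68 mm, that carries floor, rail and catch. The sled is stiff and stays where it stands. Nothing beside the pack's flanks stands higher than the sled's floor. Origin under the middle of the base, axes as dock_seat
- dock_rail (a point): mean place of the rail (59.5 mm towards -x of dock_seat, on the floor; shifts up to 7 mm along x with the sled): a steel bar 8 mm thick across the sled (along y), underside 6.5 mm and top 14.5 mm over the floor, between two posts 50 mm apart, 17 mm high. The lip passes under it only with the foot end raised (12 to 20 degrees is good)
- dock_catch (a point): mean place of the catch (57.5 mm towards +x of dock_seat, on the floor; shifts with the sled): its lower edge is 10 mm over the floor here and its lead-in face slopes up and away, 25 degrees from upright, to 25 mm over the floor

How it is judged:
By the outcome, as a careful person would: the job done as asked, in the order asked, and still so for the second after the job is handed in, with the robot touching nothing.
It also fails if it takes over 58 s, if anything falls off the work surface, if the arm or the gripper's body presses on something with over 40 N, if the wrist force passes 120 N, or if a joint passes its speed limit or range.

## Working session

There is one attempt and no reset: what is moved stays moved. The work goes in short steps, each a Python script; the robot and the scene stay as the last script left them, time stands still between calls to the robot, and variables do not carry over. Pictures are saved under pics/ and viewed, at most 10 in all, crops included, and the job is handed in when it is done.

```bash
ls; mkdir -p pics; python3 - <<'E'
from plant import *
import cv2,numpy as np
for n in("top","side"):
    im,d=get_image(n); np.savez(f"{n}0.npz",im=im,d=d,**get_calibration(n))
    cv2.imwrite(f"pics/{n}0.png",im[:,:,::-1])
    c=get_calibration(n);print(n,np.round(c["intrinsics"],1).tolist(),np.round(c["world_from_camera"],3).tolist())
o=observe();print({k:np.round(v,3).tolist() for k,v in o.items()})
E
```

```text
pics
top [[446.0, 0.0, 321.8], [0.0, 446.0, 201.0], [0.0, 0.0, 1.0]] [[-0.014, -0.993, 0.117, 0.416], [-1.0, 0.016, 0.012, 0.046], [-0.014, -0.117, -0.993, 1.07], [0.0, 0.0, 0.0, 1.0]]
side [[390.4, 0.0, 320.3], [0.0, 390.4, 201.5], [0.0, 0.0, 1.0]] [[-0.895, -0.219, 0.389, 0.128], [-0.446, 0.482, -0.754, 0.819], [-0.023, -0.848, -0.529, 0.603], [0.0, 0.0, 0.0, 1.0]]
{'time_s': 0.1, 'q': [-1.453, 0.221, 1.528, 0.0, 1.395, -0.126], 'joint_velocities': [-0.001, -0.001, -0.001, 0.001, 0.0, -0.002], 'joint_torque': [-0.001, -49.824, -39.055, -0.0, 0.006, 0.0], 'eef_pos': [0.151, -0.606, 0.191], 'tcp_rot': [-3.14, -0.0, 0.244], 'ft_force': [-0.341, 0.121, -0.156], 'torque': [0.02, -0.034, -0.044], 'grasp_force': 0.0, 'opening': 0.085}
```

View pics/top0.png

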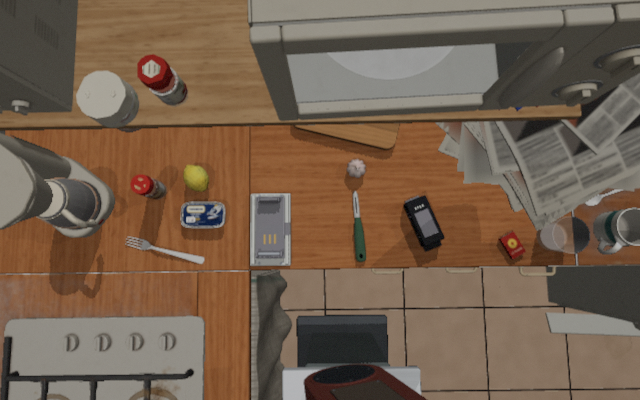

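View pics/side0.png

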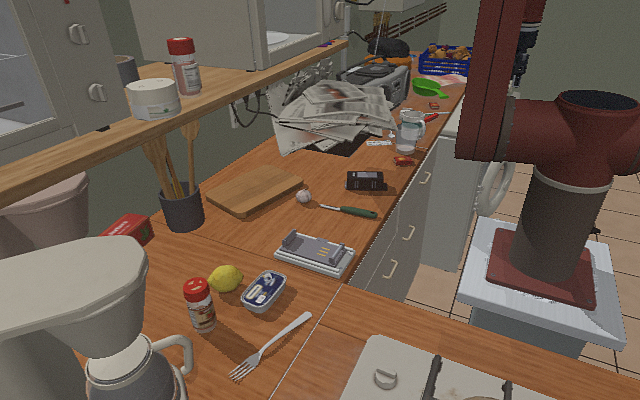

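The top view shows the dock at about (271,229), the pack at (424,222), the garlic at (356,168), the peeler at (358,228) and the tin at (203,215). I'll zoom in on the dock and pack.

```bash
cat > h.py <<'E'
import numpy as np,cv2
def cal(n): 
    z=np.load(n+"0.npz"); return z["im"],z["d"],z["intrinsics"],z["world_from_camera"]
def ray(n,u,v,z,K=None,T=None):
    if K is None: _,_,K,T=cal(n)
    d=T[:3,:3]@np.linalg.solve(K,[u,v,1]); return T[:3,3]+d*(z-T[2,3])/d[2]
def cloud(d,K,T):
    v,u=np.mgrid[:d.shape[0],:d.shape[1]]
    p=np.stack([(u-K[0,2])*d/K[0,0],(v-K[1,2])*d/K[1,1],d],-1)
    return p@T[:3,:3].T+T[:3,3]
E
python3 - <<'E'
from h import *
im,d,K,T=cal("top"); P=cloud(d,K,T)
a=cv2.resize(im[185:275,240:305],None,fx=6,fy=6,interpolation=2);b=cv2.resize(im[185:275,395:455],None,fx=6,fy=6,interpolation=2)
cv2.imwrite("pics/crop_top.png",np.hstack([a,b])[:,:,::-1])
im2=cal("side")[0]
cv2.imwrite("pics/crop_side.png",np.vstack([cv2.resize(im2[222:285,265:365],None,fx=6,fy=6,interpolation=2),cv2.resize(im2[160:195,330:400],None,fx=6,fy=6)[:, :].copy() if 0 else np.zeros((1,600,3),np.uint8),cv2.resize(im2[160:195,320:420],None,fx=6,fy=6)])[:,:,::-1])
for y0,x0,y1,x1,n in((185,240,275,305,"dock"),(185,395,255,455,"pack")):
    Q=P[y0:y1,x0:x1]; print(n); print(np.round(Q[::6,::5,2]*1000).astype(int))
print(P[229,271],P[222,424])
E
```

```text
dock
[[  -1    0   -2   -3    0    0   -4    0   -4    0    0   -3   -5]
 [   0    2    2   -2   -1   -2   -2 1070   -2    1   -1    1   -2]
 [   0   -3   11   17   19   20   34   32   24   20    2   -1    0]
 [  -1    1   11   22   33   35   34   31   20   18    1   -2   -1]
 [  -2    1   14   22   21   23   21   21   21   20    3    1   -2]
 [  -1   -1   13   23   23   25   18   20   25   21   10   -2    0]
 [   2    2   11   20   23   23   22   19   23   20    4    4   -3]
 [  -1   -3   10   22   21   23   18   25   23   18    8   -1    1]
 [   2    3   16   22   23   22   24   23   18   20    8   -1    1]
 [  -1   -1   12   21   26   20   24   23   21   20    8    2    0]
 [  -3   -1   11   24   21   24   20   23   26   18    7    0   -4]
 [   3   -2   12   19   17   25   20   20   21   17    8    2   -3]
 [   1   -3   14   21   25   22   19   22   22   18    8    0   -2]
 [   0   -1   16   13   15   15   15   14   16   19    7   -3   -1]
 [  -2   -1   -1    2   -4   -3   -3    1   -2    1    0    1   -1]]
pack
[[  -2   -3   -4    1    0    3   -1    2    4   -1   -3    0]
 [  -1    1   -2   -5   -1    0    0    4   -4    1   -1   -3]
 [   0    0   -2    0    8   38   40    1   -2    1   -1    2]
 [  -3    1   11   41   44   43   42   -3   -2    1    1    1]
 [   0    0   24 1070   44   36   42   42    0   -1    0    0]
 [   0    1 1070   40   43   42   45   42    1    3    1   -4]
 [   2    2    0   16   39   39   43   40   42    0    0   -1]
 [   2    1    2    1   37   43   41   44   45    0    0    0]
 [   2   -2   -2   -4   11   42   42   42   40   42   -1   -1]
 [   3    3   -2    2    2   35   40   45   42   44    2   -1]
 [   4   -2   -4    2   -1    7   40    4    4    3    1   -2]
 [   0   -1   -3   -2   -2    1    6    0   -4   -1    5    0]]
[0.4749876  0.17980494 0.02174142] [ 0.48452164 -0.1750403   0.04403489]
```

View pics/crop_top.png

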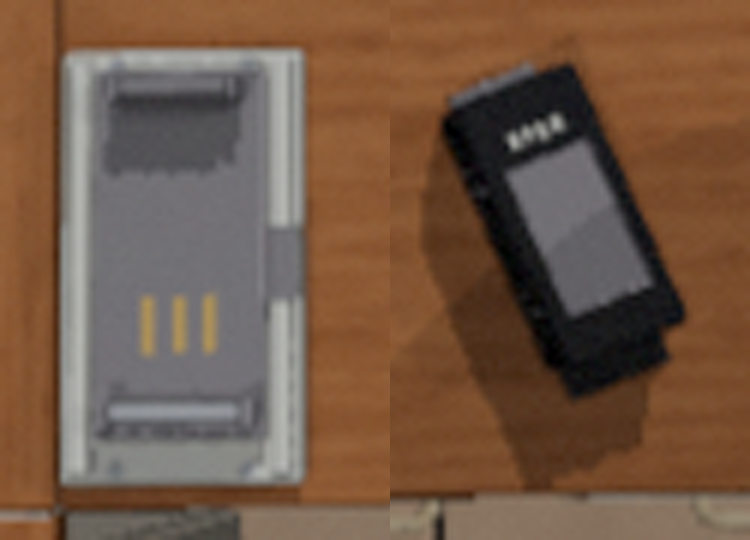

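View pics/crop_side.png

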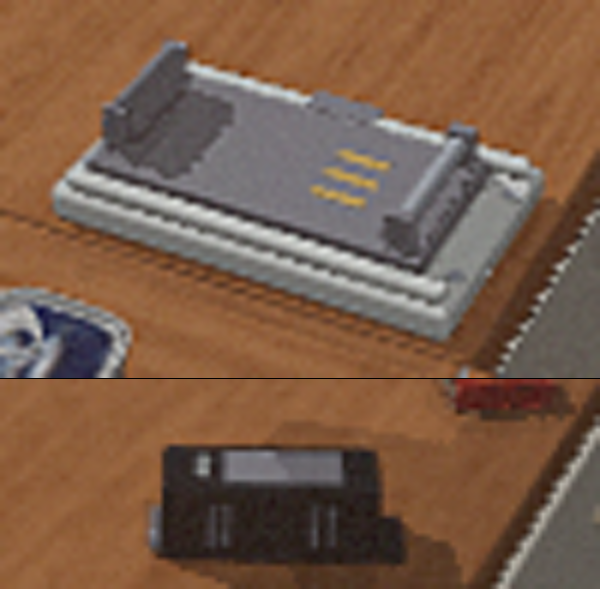

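The crops settle the orientation. The dock's steel rail is at the near end (crop (175,412)) and its catch is at the far end (175,90). The pack's black lip is at the near end (610,365) and its grey foot at the far end (495,85). So the pack is yawed about +25°. Next I'll measure both.

```bash
cat >> h.py <<'E'
def packfit(d,K,T,cx=None):
    P=cloud(d,K,T); m=((P[...,2]>.034)&(P[...,2]<.052)&(d>0)&(abs(P[...,0]-.48)<.1)&(abs(P[...,1]+.175)<.1)).astype(np.uint8)
    m=cv2.morphologyEx(m,cv2.MORPH_OPEN,np.ones((3,3),np.uint8))
    v,u=np.nonzero(m); W=np.array([ray(0,a,b,.042,K,T)[:2] for a,b in zip(u,v)],np.float32)
    return cv2.minAreaRect(W*1000),np.median(P[m>0],0)
E
python3 - <<'E'
from h import *
from plant import *
im,d,K,T=cal("top"); print(packfit(d,K,T))
P=cloud(d,K,T)
m=((P[...,2]>.006)&(P[...,2]<.05)&(d>0)&(abs(P[...,0]-.475)<.13)&(abs(P[...,1]-.18)<.08)).astype(np.uint8)
v,u=np.nonzero(cv2.morphologyEx(m,cv2.MORPH_OPEN,np.ones((3,3),np.uint8)))
print(cv2.minAreaRect(np.array([ray(0,a,b,.015,K,T)[:2] for a,b in zip(u,v)],np.float32)*1000))
c=get_calibration("wrist");o=observe()
from scipy.spatial.transform import Rotation as R
Rt=R.from_euler("xyz",o["tcp_rot"]).as_matrix();Tc=c["world_from_camera"]
print(c["intrinsics"]);print(Rt.T@Tc[:3,:3],Rt.T@(Tc[:3,3]-o["eef_pos"]))
for p in((.48,-.17,.25),(.48,.18,.25)):
  for y in(0,.4,-.4,np.pi,np.pi/2,-np.pi/2):
    q=inverse_kinematics(p,[np.pi,0,y]);print(p,y,None if q is None else np.round(q,2))
E
```

```text
(((487.3630065917969, -175.32102966308594), (109.3985595703125, 52.78636932373047), 22.07131576538086), array([ 0.48671735, -0.17579887,  0.04181979]))
((474.677001953125, 183.11251831054688), (170.6385498046875, 94.81098937988281), 0.26185330748558044)
[[342.78227896   0.         316.31892657]
 [  0.         342.78227896 205.99598144]
 [  0.           0.           1.        ]]
[[-1.69812545e-06 -9.59951853e-01 -2.80165023e-01]
 [ 9.99999977e-01 -6.21913204e-05  2.07029940e-04]
 [-2.16162607e-04 -2.80165016e-01  9.59951831e-01]] [ 0.07137942 -0.00047172 -0.18187252]
(0.48, -0.17, 0.25) 0 [-0.5  -0.09  1.75 -0.    1.49  1.08]
(0.48, -0.17, 0.25) 0.4 [-0.5  -0.09  1.75 -0.    1.49  0.68]
(0.48, -0.17, 0.25) -0.4 [-0.5  -0.09  1.75 -0.    1.49  1.48]
(0.48, -0.17, 0.25) 3.141592653589793 [-0.5  -0.09  1.75  0.    1.49 -2.07]
(0.48, -0.17, 0.25) 1.5707963267948966 [-0.5  -0.09  1.75  0.    1.49 -0.5 ]
(0.48, -0.17, 0.25) -1.5707963267948966 [-0.5  -0.09  1.75 -0.    1.49  2.65]
(0.48, 0.18, 0.25) 0 [ 0.2  -0.08  1.74 -0.    1.49  1.78]
(0.48, 0.18, 0.25) 0.4 [ 0.2  -0.08  1.74 -0.    1.49  1.38]
(0.48, 0.18, 0.25) -0.4 [ 0.2  -0.08  1.74 -0.    1.49  2.18]
(0.48, 0.18, 0.25) 3.141592653589793 [ 0.2  -0.08  1.74  0.    1.49 -1.37]
(0.48, 0.18, 0.25) 1.5707963267948966 [ 0.2  -0.08  1.74 -0.    1.49  0.2 ]
(0.48, 0.18, 0.25) -1.5707963267948966 None
```

Both sizes agree with the specification: pack 109×53 mm at yaw 22°, dock 171×95 mm at yaw 0.3°. I'll refine with wrist views of the dock, then the pack.

```bash
python3 - <<'E'
from h import *
from plant import *
for n,p,y in(("wd",(.49,.183,.16),0.0),("wp",(.49,-.175,.16),.385)):
    movep(p,[np.pi,0,y]); hold(.3)
    c=get_calibration("wrist"); im,d=get_image("wrist"); np.savez(n+"0.npz",im=im,d=d,**c); cv2.imwrite(f"pics/{n}.png",im[:,:,::-1])
    if n=="wp": print(packfit(d,c["intrinsics"],c["world_from_camera"]))
im=[cal(n)[0] for n in("wd","wp")]
cv2.imwrite("pics/w2.png",np.vstack([cv2.resize(i[:,120:520],None,fx=.75*1.33,fy=.75*1.0) for i in im])[:,:,::-1])
print(observe()["time_s"],observe()["ft_force"])
E
```

```text
(((490.94598388671875, -174.88272094726562), (107.5893783569336, 51.216251373291016), 22.06924057006836), array([ 0.49437002, -0.17396184,  0.04144157]))
5.1583 [-0.92908368 -0.20124564  0.16944993]
```

View pics/wd.png

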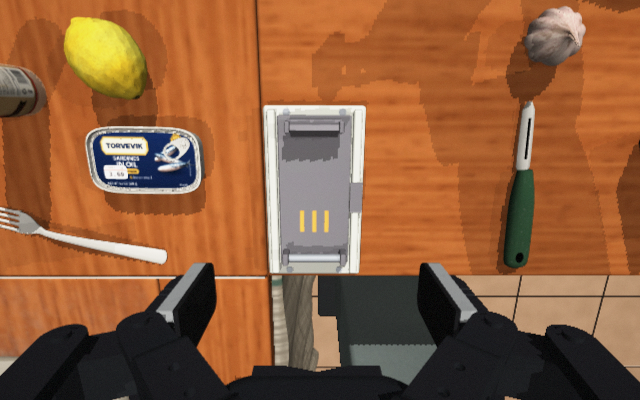

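View pics/wp.png

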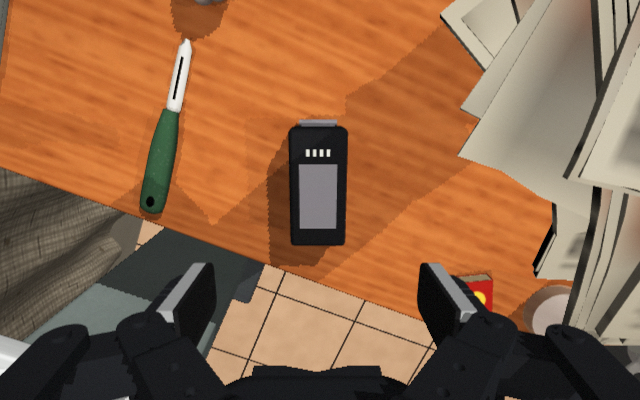

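The wrist dock view shows the dock at cols 264–365 and rows 105–273, with the rail bar near row 258 and the catch near row 127. The wrist pack view shows the pack at cols 289–347 and rows 126–245, foot end up. I'll measure the dock from the wrist image, using a low-saturation mask and brightness profiles along the dock axis.

```bash
python3 - <<'E'
from h import *
im,d,K,T=cal("wd"); hsv=cv2.cvtColor(im,cv2.COLOR_RGB2HSV)
m=((hsv[...,1]<60)&(hsv[...,2]>90)).astype(np.uint8)*255
m[:, :255]=0;m[:,375:]=0;m[:95]=0;m[280:]=0
m=cv2.morphologyEx(m,cv2.MORPH_CLOSE,np.ones((9,9)));
c=max(cv2.findContours(m,0,1)[0],key=cv2.contourArea)[:,0]
for z in(.0,.012,.02):
    W=np.array([ray(0,a,b,z,K,T)[:2] for a,b in c],np.float32)*1000; print(z,cv2.minAreaRect(W),W.min(0),W.max(0))
g=im.mean(2)[:,305:325].mean(1)
for v in list(range(104,140))+list(range(240,278)):
    print(v,round(g[v]),*(round(ray(0,315,v,z,K,T)[0]*1000,1) for z in(.022,.0365,.047)),end=" | ")
    if v%2: print()
# yaw: side strips; pixel lines
P=cloud(d,K,T)
Q=P[100:278,260:370]; print("floor z",np.median(P[170:200,290:340,2]))
for v in range(110,272,8):
    r=m[v];u=np.nonzero(r)[0]; print(v,[round(ray(0,x,v,.0175,K,T)[1]*1000,1) for x in(u[0],u[-1])],end="; ")
E
```

```text
0.0 ((469.8577880859375, 193.5726776123047), (114.34001159667969, 185.16390991210938), 89.79112243652344) [377.393   136.18651] [562.2864  251.07106]
0.012 ((473.0704345703125, 193.21002197265625), (110.3260726928711, 178.66371154785156), 89.7911148071289) [383.85156 137.83842] [562.2543  248.68994]
0.02 ((475.21209716796875, 192.96829223632812), (107.65013885498047, 174.33023071289062), 89.79113006591797) [388.1573 138.9397] [562.23285 247.10251]
104 106 563.1 563.0 562.9 | 105 197 562.2 562.2 562.1 | 
106 238 561.3 561.3 561.3 | 107 239 560.5 560.5 560.6 | 
108 234 559.6 559.7 559.8 | 109 226 558.8 558.9 559.0 | 
110 220 557.9 558.1 558.2 | 111 220 557.0 557.2 557.4 | 
112 220 556.2 556.4 556.6 | 113 220 555.3 555.6 555.8 | 
114 204 554.4 554.7 555.0 | 115 167 553.6 553.9 554.2 | 
116 135 552.7 553.1 553.4 | 117 124 551.8 552.2 552.6 | 
118 112 550.9 551.4 551.7 | 119 127 550.1 550.6 550.9 | 
120 146 549.2 549.7 550.1 | 121 136 548.3 548.9 549.3 | 
122 127 547.4 548.0 548.5 | 123 119 546.5 547.2 547.7 | 
124 136 545.6 546.4 546.9 | 125 164 544.8 545.5 546.1 | 
126 172 543.9 544.7 5
[... 1701 characters left out ...]
 [np.float64(231.5), np.float64(139.3)]; 158 [np.float64(231.8), np.float64(139.0)]; 166 [np.float64(232.1), np.float64(138.7)]; 174 [np.float64(231.5), np.float64(139.4)]; 182 [np.float64(231.8), np.float64(139.1)]; 190 [np.float64(232.2), np.float64(138.8)]; 198 [np.float64(232.5), np.float64(139.5)]; 206 [np.float64(231.8), np.float64(139.2)]; 214 [np.float64(232.2), np.float64(138.9)]; 222 [np.float64(231.5), np.float64(139.6)]; 230 [np.float64(231.9), np.float64(139.3)]; 238 [np.float64(232.2), np.float64(139.0)]; 246 [np.float64(231.5), np.float64(139.7)]; 254 [np.float64(231.9), np.float64(139.4)]; 262 [np.float64(232.2), np.float64(139.1)]; 270 [np.float64(232.6), np.float64(139.8)];
```

Measurements so far:

| Item | Result |
|---|---|
| Dock | yaw ≈0.2°, centre ≈ (0.475, 0.184) |
| Rail bar | centred at x ≈ 0.4205 |
| Catch | top edge at x ≈ 0.542, which puts the sled about +4 mm off centre |
| Pack | ≈ (0.489, −0.175), yaw 22.1° |

Next I'll grasp the pack.

```bash
python3 - <<'E'
from h import *
from plant import *
y=np.deg2rad(22.07)
movep((.489,-.175,.09),[np.pi,0,y]); move_l((.489,-.175,.006),feed=.08,max_force=8)
print(observe()["eef_pos"])
gripper_to(.045,60); o=observe(); print("grip",o["opening"],o["grasp_force"],o["eef_pos"])
move_l((.489,-.175,.12),feed=.1); hold(.3)
o=observe(); print(o["time_s"],o["opening"],o["grasp_force"],o["ft_force"],o["torque"])
c=get_calibration("wrist"); im,d=get_image("wrist"); np.savez("wg0.npz",im=im,d=d,**c); cv2.imwrite("pics/wg.png",im[:,:,::-1])
E
```

```text
[ 0.48959223 -0.17529382  0.00662702]
grip 0.045111503316868425 0.0 [ 0.48901105 -0.17501193  0.00607106]
8.8083 0.04479467024337139 0.0 [ 0.37263123 -0.52422402 -1.15419142] [ 0.01898274  0.00288866 -0.00640129]
```

View pics/wg.png

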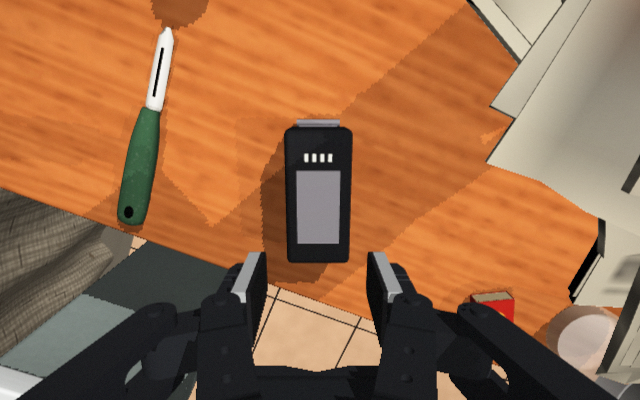

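The grasp missed. The fingers stopped at the commanded 45 mm with zero grip force, so the pads (52 mm apart in the picture) hadn't yet touched the pack. The pack is still on the worktop at cols 285–352. I'll check its pose and retry, commanding the fingers to close fully so that force stops them.

```bash
python3 - <<'E'
from h import *
from plant import *
im,d,K,T=cal("wg"); (c,s,a),_=packfit(d,K,T); print(c,s,a)
y=np.deg2rad(22.07)
gripper_to(.085); move_l((.489,-.175,.004),feed=.1,max_force=8)
gripper_to(.0,60); o=observe(); print("grip",o["opening"],o["grasp_force"],o["eef_pos"],o["ft_force"])
hold(.2); o=observe(); print("grip",o["opening"],o["grasp_force"])
E
```

```text
(490.95849609375, -174.84246826171875) (107.52030944824219, 51.09326934814453) 22.031864166259766
grip -0.0002607317179419014 0.0 [ 0.48896831 -0.17499368  0.00397829] [ 0.32393821  0.30211045 -0.26332887]
grip 0.0004940378374335161 0.0
```

```bash
python3 - <<'E'
from h import *
from plant import *
a,_=get_image("top");b,_=get_image("side");w,_=get_image("wrist");print(observe()["time_s"],observe()["eef_pos"],observe()["opening"])
cv2.imwrite("pics/dbg.png",np.vstack([np.hstack([cv2.resize(a[130:290,340:500],(400,400)),cv2.resize(b[60:220,280:440],(400,400))]),cv2.resize(w,(320,200)).repeat(1,0) if 0 else np.hstack([cv2.resize(w,(320,200)),np.zeros((200,480,3),np.uint8)])])[:,:,::-1])
E
```

```text
11.7583 [ 0.48900601 -0.17499173  0.00399765] -5.1133510540516316e-05
```

View pics/dbg.png

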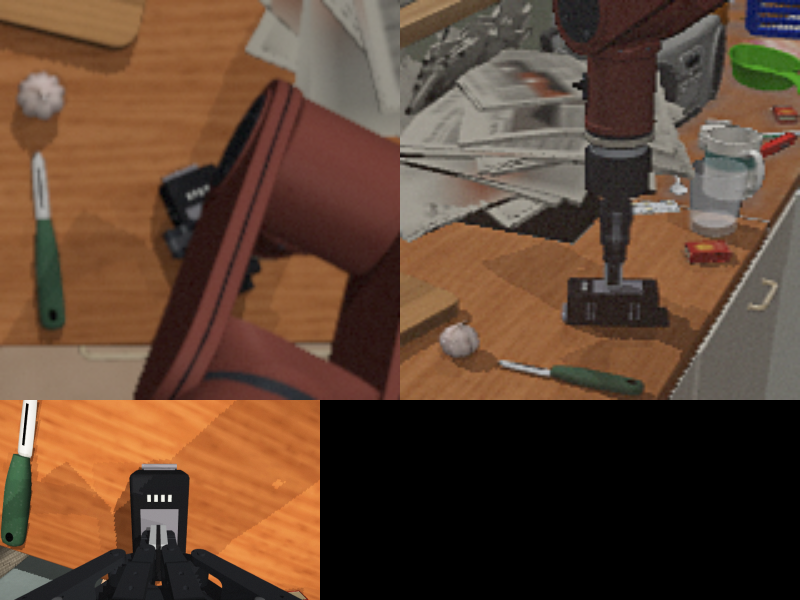

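The picture shows the shut fingers above the pack's top, even though the reported TCP z is 4 mm. The real fingertips are therefore well behind the reported TCP. I'll measure the offset directly from the wrist depth on the fingers.

```bash
python3 - <<'E'
from h import *
from plant import *
from scipy.spatial.transform import Rotation as R
def tips(n,o,K,T,d,dz):
    P=(cloud(d,K,T)-o["eef_pos"])@R.from_euler("xyz",o["tcp_rot"]).as_matrix()  # tool frame
    m=(d>.08)&(d<.4)&(abs(P[...,0])<.03)&(abs(P[...,1])<.07)&(P[...,2]<dz)
    Q=P[m]; b=Q[Q[:,2]>Q[:,2].max()-.012]; print(n,"max z",np.percentile(Q[:,2],[90,99,99.9]),"x",np.percentile(b[:,0],[1,50,99]),"y",np.percentile(b[:,1],[1,99]))
o=observe(); c=get_calibration("wrist"); im,d=get_image("wrist"); np.savez("ws0.npz",im=im,d=d,**c)
P=(cloud(d,c["intrinsics"],c["world_from_camera"]))
print("shut column at u=310,320 world z by row"); print([(v,round(float(P[v,305,2]),3),round(float(P[v,316,2]),3),round(float(P[v,327,2]),3)) for v in range(200,300,6)])
move_l((.489,-.175,.12),feed=.15); hold(.2)
for op in(0,.052,.085):
    gripper_to(op); hold(.1); o=observe(); c=get_calibration("wrist"); im,d=get_image("wrist"); np.savez("wo%d0.npz"%(op*1000),im=im,d=d,**c)
    tips(op,o,c["intrinsics"],c["world_from_camera"],d,.03)
print(observe()["time_s"],observe()["ft_force"])
E
```

```text
shut column at u=310,320 world z by row
[(200, 0.042, 0.041, 0.042), (206, 0.041, 0.041, 0.041), (212, 0.042, 0.043, 0.041), (218, 0.042, 0.186, 0.042), (224, 0.041, 0.043, 0.042), (230, 0.042, 0.042, 0.042), (236, 0.042, 0.042, 0.042), (242, 0.042, 0.041, 0.042), (248, 0.042, 0.041, 0.042), (254, 0.053, 0.053, 0.052), (260, 0.058, 0.058, 0.058), (266, 0.064, 0.064, 0.064), (272, 0.07, 0.069, 0.069), (278, 0.074, 0.073, 0.074), (284, 0.078, 0.078, 0.077), (290, 0.083, 0.081, 0.081), (296, 0.088, 0.081, 0.087)]
0 max z [-0.07710172 -0.04917646 -0.04365582] x [0.0069441  0.01116167 0.01196949] y [-0.01335739  0.01262247]
0.052 max z [-0.06934207 -0.04814568 -0.04342393] x [-0.01017241  0.00725831  0.01192057] y [-0.03795645  0.03745487]
0.085 max z [-0.07031481 -0.05594184 -0.05265927] x [-0.00989871  0.00540335  0.01182667] y [-0.05480055  0.05391885]
14.575 [ 0.41416402 -0.65845948  0.29669885]
```

Depth puts the real fingertips about 43 mm behind the reported TCP (44 mm shut, 53 mm open), and the lateral axes are right. So I'll grasp at reported z = −0.037, descending under a force guard, and use the real contact geometry from there.

```bash
python3 - <<'E'
from h import *
from plant import *
hit=move_l((.489,-.175,.02),feed=.12,max_force=6)
if not hit: hit=move_l((.489,-.175,-.036),feed=.04,max_force=5)
o=observe(); print(hit,o["eef_pos"],o["ft_force"])
if not hit:
    gripper_to(.0,60); hold(.1); o=observe(); print("grip",o["opening"],o["grasp_force"],o["eef_pos"],o["ft_force"])
    if o["opening"]>.045:
        np.save("g.npy",o["eef_pos"])
        move_l((.489,-.175,.08),feed=.1); hold(.3)
        o=observe(); print(o["time_s"],o["opening"],o["grasp_force"],o["ft_force"],o["torque"])
        im,d=get_image("wrist"); cv2.imwrite("pics/wg2.png",im[:,:,::-1])
E
```

```text
False [ 0.48925305 -0.17514601 -0.03570736] [-0.12323655 -0.06883041  0.94586946]
grip 0.051570452824729926 63.81665825843811 [ 0.48949076 -0.17532801 -0.03552523] [-0.09797949 -0.65558797  3.85617064]
19.225 0.05105534938351747 63.09584856033325 [ 0.21722303 -0.19932298 -4.33447861] [-0.00538235 -0.0087984  -0.00592114]
```

The pack is held: opening 51 mm, grip 63 N, weight about 4.4 N. Next I'll carry it tipped at 18° to above the dock and lower the lip to the floor by feel.

```bash
cat >> h.py <<'E'
from scipy.spatial.transform import Rotation as R
YAW=.0035; LIP=np.array([-.069,0,.0355])
def rpy(a): return [np.pi,-np.deg2rad(a),YAW]
def Rp(a): return R.from_euler("zy",[0,0]).as_matrix() if 0 else R.from_euler("ZY",[YAW,-np.deg2rad(a)]).as_matrix()
def tcp(lip,a): return np.asarray(lip)-Rp(a)@LIP
def lip(o,a): return o["eef_pos"]+Rp(a)@LIP
def show(n,o,a): print(n,round(o["time_s"],2),"lip mm",np.round(lip(o,a)*1000,1),"F",np.round(o["ft_force"],1),"rpy",np.round(np.rad2deg(o["tcp_rot"]),1),"op",round(o["opening"]*1000,1))
E
python3 - <<'E'
from h import *
from plant import *
a=18
movep(tcp((.437,.184,.07),a),rpy(a)); hold(.2); show("above",observe(),a)
im,d=get_image("wrist"); s,_=get_image("side")
cv2.imwrite("pics/pre.png",np.vstack([cv2.resize(im[60:260,180:460],(672,290)),cv2.resize(s[190:310,230:420],(480,300))[:, :].copy() if 0 else cv2.resize(s[190:310,220:460],(672,300))])[:,:,::-1])
E
```

```text
above 20.82 lip mm [437.5 183.1  70.1] F [-0.5  0.3 -3.5] rpy [ 1.8e+02 -1.8e+01  1.0e-01] op 51.3
```

View pics/pre.png

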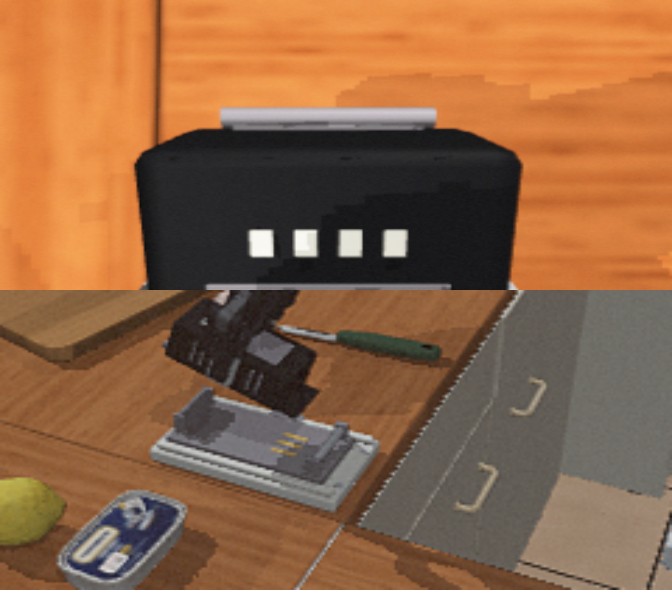

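The side crop shows the pack tipped correctly, with its lip low and above the floor just inside the rail. Now I'll lower it and feel.

```bash
python3 - <<'E'
from h import *
from plant import *
a=18; y=.1843
move_l(tcp((.437,y,.034),a),feed=.06,max_force=6); show("low",observe(),a)
h=move_l(tcp((.437,y,.014),a),feed=.012,max_force=3); o=observe(); show(f"floor {h}",o,a)
zf=lip(o,a)[2]
if h:
    move_l(tcp((.437,y,zf+.0012),a),feed=.02); show("up",observe(),a)
    h=move_l(tcp((.398,y,zf+.0012),a),feed=.015,max_force=4); o=observe(); show(f"slide {h}",o,a)
E
```

```text
low 21.68 lip mm [437.1 184.4  34. ] F [ 0.   0.  -3.6] rpy [-180.   -18.     0.2] op 51.2
floor True 22.72 lip mm [437.2 184.3  21.5] F [ 0.6 -0.2  5.2] rpy [180.  -18.    0.2] op 51.7
up 23.04 lip mm [436.3 184.1  22. ] F [ 0.4 -0.7 -2.5] rpy [179.9 -17.7   0.2] op 51.2
slide True 24.57 lip mm [414.1 184.3  22.7] F [ 4.3  0.9 -3.4] rpy [179.9 -17.9   0.2] op 51.1
```

The floor was felt at 21.5 mm (22 mm nominal), and the lip stopped 10 mm under the rail, as geometry predicts for 18°. I'll lower the tilt in steps about the lip and slide it further home.

```bash
python3 - <<'E'
from h import *
from plant import *
y=.1843; zf=.0215
x=.4155
for a in(13,9):
    h=move_l(tcp((x,y,zf+.0008),a),feed=.03,rotation=rpy(a),max_force=8); show(f"rot{a} {h}",observe(),a)
    h=move_l(tcp((x-.02,y,zf+.0008),a),feed=.012,max_force=4.5); o=observe(); show(f"slide{a} {h}",o,a)
    x=lip(o,a)[0]+.0007
E
```

```text
rot13 False 24.92 lip mm [415.4 184.   21.9] F [ 0.1  0.2 -3.2] rpy [180.  -13.    0.2] op 50.9
slide13 True 25.48 lip mm [413.2 184.3  22.2] F [ 4.1  1.  -2.3] rpy [180.  -13.1   0.2] op 51.3
rot9 False 25.77 lip mm [413.7 184.1  21.7] F [1.3 0.5 0.4] rpy [180.   -9.    0.2] op 51.3
slide9 True 26.23 lip mm [412.5 184.2  21.9] F [ 4.1  0.8 -0.4] rpy [180.   -9.1   0.2] op 51.6
```

The 9° stop corresponds to the pack's end face meeting the rail's inner face at x = 424.4, exactly where the picture had it. So the sled's middle is at about x = 0.4796. I'll rock down a little more in the grip, release, then press the foot end with shut fingers and stop by force.

```bash
python3 - <<'E'
from h import *
from plant import *
y=.1843; zf=.0215; a=7
h=move_l(tcp((.4125,y,zf+.0006),a),feed=.02,rotation=rpy(a),max_force=7); show(f"rot {h}",observe(),a)
h=move_l(tcp((.405,y,zf+.0006),a),feed=.012,max_force=4); o=observe(); show(f"slide {h}",o,a)
gripper_to(.085); o=observe(); show("open",o,a)
p=o["eef_pos"]; move_l(p-.1*R.from_euler("xyz",o["tcp_rot"]).as_matrix()[:,2],feed=.12,max_force=8); show("away",observe(),a)
gripper_to(0.0,40)
movep((.524,y,.07),[np.pi,0,YAW]); hold(.2); o=observe(); print(o["time_s"],o["ft_force"],o["opening"])
c=get_calibration("wrist"); im,d=get_image("wrist"); P=cloud(d,c["intrinsics"],c["world_from_camera"])
np.savez("wr0.npz",im=im,d=d,**c)
m=(P[...,2]>.05)&(P[...,2]<.09)&(abs(P[...,1]-.184)<.02)&(P[...,0]>.4)&(P[...,0]<.56)&(d>0)
Q=P[m]; 
for x in np.arange(.42,.55,.01):
    s=Q[abs(Q[:,0]-x)<.005]; print(round(x,3),len(s),np.round(np.median(s[:,2])*1000,1) if len(s) else "")
E
```

```text
rot False 26.48 lip mm [412.1 184.4  21.9] F [-1.7  1.4  2. ] rpy [-180.    -6.9    0.2] op 51.7
slide True 26.72 lip mm [411.9 184.3  21.9] F [0.9 1.2 1.7] rpy [180.   -7.    0.2] op 51.2
open 27.15 lip mm [411.  184.2  21.2] F [-0.2 -0.1  0.2] rpy [180.   -6.9   0.2] op 85.0
away 28.13 lip mm [398.4 184.  119.6] F [ 1.  -0.9 -0.1] rpy [180.   -6.8   0.2] op 85.0
29.4917 [-0.07950523 -0.41528149  0.12216149] -0.00011145816681310577
0.42 0 
0.43 117 66.1
0.44 131 67.3
0.45 79 68.6
0.46 0 
0.47 0 
0.48 0 
0.49 0 
0.5 17 74.8
0.51 284 76.0
0.52 983 77.1
0.53 2037 70.7
0.54 0 
0.55 0
```

The pack rests stably at 7° with its foot on the catch's lead-in. I'll press slowly.

```bash
python3 - <<'E'
from h import *
from plant import *
y=.1843
h=move_l((.524,y,.040),feed=.05,max_force=5); print(h)
h=move_l((.524,y,.005),feed=.007,max_force=18); o=observe(); print(h,o["time_s"],o["eef_pos"],o["ft_force"],o["torque"])
E
```

```text
False
True 32.8083 [0.52316612 0.18409701 0.02429952] [-2.28716401 -0.88774419  5.8200374 ] [-0.05398958  0.25015069 -0.01667834]
```

```bash
python3 - <<'E'
from h import *
from plant import *
y=.1843
o=observe();print(o["ft_force"],o["eef_pos"])
h=move_l((.5232,y,.005),feed=.005,max_force=15); o=observe(); print(h,o["time_s"],o["eef_pos"],o["ft_force"])
move_l((.5232,y,.09),feed=.12); 
movep((.50,y,.12),[np.pi,0,YAW]); hold(.2)
c=get_calibration("wrist"); im,d=get_image("wrist"); K,T=c["intrinsics"],c["world_from_camera"]; P=cloud(d,K,T)
np.savez("wf0.npz",im=im,d=d,**c); cv2.imwrite("pics/wf.png",im[60:310,160:480,::-1].repeat(2,0).repeat(2,1))
m=(P[...,2]>.055)&(P[...,2]<.09)&(abs(P[...,1]-.184)<.04)&(P[...,0]>.4)&(P[...,0]<.56)&(d>0)
Q=P[m]
for x in np.arange(.42,.55,.01):
    s=Q[(abs(Q[:,0]-x)<.005)&(abs(Q[:,1]-.184)<.02)]; print(round(x,3),len(s),np.round(np.median(s[:,2])*1000,1) if len(s) else "",end="; ")
print(np.percentile(Q[:,:2],[1,99],axis=0),observe()["time_s"])
E
```

```text
[-2.28716401 -0.88774419  5.8200374 ] [0.52316612 0.18409701 0.02429952]
True 33.8417 [0.52313568 0.18409685 0.02431517] [-2.13993634 -1.40884417  5.75573981]
0.42 0 ; 0.43 0 ; 0.44 0 ; 0.45 0 ; 0.46 142 63.5; 0.47 531 63.7; 0.48 694 63.7; 0.49 718 63.8; 0.5 729 63.7; 0.51 770 63.5; 0.52 799 63.5; 0.53 846 63.0; 0.54 0 ; 0.55 0 ; [[0.45909907 0.16040797]
 [0.53410125 0.21111033]] 35.0667
```

View pics/wf.png

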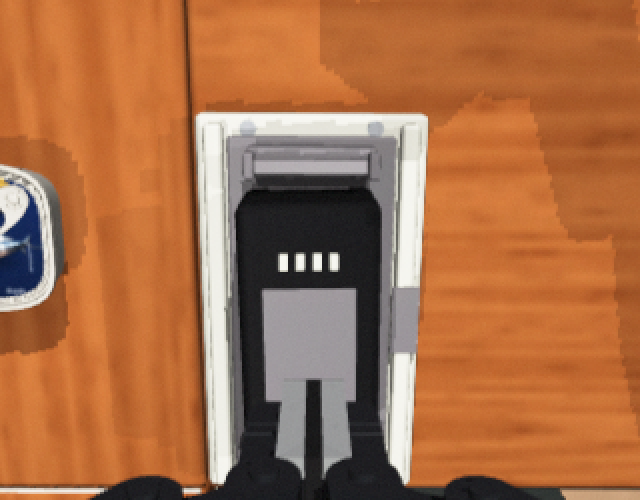

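The picture shows the pack lying flat between catch and rail. Its top is level at 63.0–63.8 mm along its visible length (64 nominal), and its foot end is at x ≈ 0.534, tucked under the catch. The robot is clear, so I'll hand in.

```bash
python3 -c "
from plant import *
print(job_done())"
```

```text
the job is handed in; nothing more can be done
None
```

I handed the job in at about 35 s with the pack lying flat in the dock, lip under the rail and foot under the catch, and the robot clear; the judge returned no verdict. The stop force was set at 18 N against the 40 N limit, and nothing touched the garlic, peeler or tin.

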